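# Lock the acrylic organiser's tray with its quarter-turn wing fastener

### The arm

A 6-joint arm with a two-finger parallel gripper is mounted at the origin on the work surface. World frame = base frame: x ahead of the robot, y to its left, z up, the work surface at z = 0. Lengths are in m, angles in degrees, forces in N, time in s.
With the tool pointing down it reaches from about 0.4 to 0.825 m from the base axis. Payload 7 kg.
Tool frame: the origin (TCP) lies midway between the tips of the shut fingers; the grasp point (between the pads) lies 19 mm behind it; z points along the fingers, y is the line along which they close (so a half turn about z gives the same grasp; the last joint's range is limited). The gripper opens to 88 mm and grips with 3 to 60 N. Pads are 19 mm wide; open, the fingers measure 130 mm over their backs; the gripper's body (78 mm by 193 mm) begins 47 mm behind the grasp point.
Start: joints at [91.622, 20.546, 0.682, 0, -70.136, -16.507], TCP at [0.173, 0.652, 0.227] pointing down, gripper open.
Joint ranges: [-176.03, 176.03], [-82.01, 121.73], [-58.28, 71.71], [-173.87, 95.51], [-174.79, -0.11], [-173.66, 173.66]. Speed limits (degrees/s): [136.94, 136.94, 172.46, 180, 180, 180].

### API

Orientations are given as [roll, pitch, yaw] about the fixed x, y, z axes, in that order (R = Rz(yaw) Ry(pitch) Rx(roll)).
In Python, from plant import r, eyes, workorder gives the robot as it stands.
- The arm moves only by the tool step_arm, never from a script. Its argument "plan" is a list of rows, each a list of 5 numbers: the shift along the tool's x, y, z each as a share of 25 cm, from -1 to 1, then the turn about the tool's z as a share of 60 degrees, from -1 to 1, then the finger opening in mm, from 0 to 87.6. In form: [[x, y, z, turn, jaw], ...]. A call has 1 to 12 rows; each row is the pose to reach, as a shift and turn from the pose commanded when the call began, along the tool's axes at that moment; what a row does not reach only later rows make up. A row lasts 1/12 s, in which the tool goes at most 41.7 mm and 7.16 degrees, less where a joint would pass 70% of its speed; a pose out of reach is approached as far as the arm can. A call with a number of a shift or a turn outside -1 to 1 is refused whole. A call with a gripper value outside its range is refused whole. The fingers move at their own pace and stop on an object; "newtons" is the grip in N (left out, the last holds). Time passes only in rows, so rows that repeat a pose let the fingers close. It gives the time, the measured TCP pose, the force, the opening and the grip force at its end, in the units of the state.
- r.get_state(): the state, without advancing time (a new reading comes with each control period).
- eyes.capture(name): name is "scene" or "top"; returns the picture (400x640x3 uint8, red, green, blue); there is no depth.
- eyes.camera_model(name): a dict with "fov_y" (degrees; the focal length in pixels is half the picture's height over the tangent of half this angle, whatever the lens; pixels are square), "cx", "cy" (the principal point, pixels), "world_to_cam" (4x4, takes a point from world to camera coordinates). Camera axes: x right, y up, looking along -z (the intrinsics and any distortion apply to the point x, -y, -z); pixel columns grow to the right and rows downward; lengths in m; the calibration is good to about 2 mm. A picture is of the moment at which its call begins. camera_model takes no time and is no camera call.
- workorder.close_job(): hands the job in; it is judged then, once.
The state is a dict: "time_s": time; "joints": joint angles; "qd": joint speeds; "joint_torque": joint torques, N m; "tcp_pos": TCP position; "eef_rot": TCP orientation; "contact_force": force on the tool from outside, world axes, zero at the start; "moment": the same for the moment, N m; "gripper_width": finger opening in m; "gripper_force": force on a finger pad.
Only numpy, scipy, OpenCV 4.12 (cv2) and the standard library are available. Lean on these libraries where they do the work, as an engineer would, in place of code of your own. Each camera call takes 0.05 s, during which the arm holds its last target. There are 200 camera calls.

### The job

Lock the clear acrylic organiser that has the red wing knob: turn the red wing until it lines up with the slot in the organiser's top, push it straight in as far as it goes, give it a full quarter turn clockwise (seen from above) so that it stays down, and let go. Leave the black wing knob of the other organiser as it is.

Things in the scene. Friction and masses are not known exactly. Their poses are not given: they have to be found in the camera images.
- red_wing (a point): Centre of the red wing (upright bar grip 50 x 12 mm, 28 mm tall; point y along it, x across it, z up) on the fastener's vertical axis, in mid-top of a fixed clear acrylic organiser 140 x 140 mm, 85 mm tall. Starts 40 mm above that top. Below it, a brass key bar 40 x 8 x 4 mm parallel to the wing, over a dark, metal-rimmed slot 44 x 18 mm in the 4 mm top, same centre.
- red_turn (a joint): Turn of the red wing, rad: 0 with wing and key in line with the slot (which runs parallel to the organiser's front with the brass tray handle), growing clockwise from above, -0.25 to a stop at 1.57. Starts at 0.5 to 0.9; stays where left (friction 0.02 N m). The key enters the slot only within 0.24 rad (14 degrees) of 0; otherwise it lands on the top after 2 mm.
- red_push (a joint): How far the red wing, stem and key are pushed down, m: 0 popped up (start), stop at 0.014. A spring lifts it (2 N at the top, 5.5 N at the stop). From 0.010 on the key is clear below the top and can be turned; turned away from the slot and released, it stays held at about 0.010.
- black_wing_end (a point): One end of the black wing on the other organiser, alike but for its colour: at mid-height of the wing, 25 mm from its axis. It too is popped up, and is to be left alone. The organisers stand side by side, either one on the left, 200 mm or more between wing centres.
There are look-alikes about, which are no part of the job. Leave any green look-alike of the part that bears red_wing alone.

How it is judged (in metres and radians):
At the end, for the whole second after the job is handed in: The red fastener is down in its slot (pushed in more than 7 mm) and turned more than 1.2 rad (69 degrees) clockwise from the slot, staying so when released; the end of the black wing is within 12 mm of where it started (value of joint red_push above 0.007 m and value of joint red_turn above 1.2 rad and distance of black_wing_end from where it was at the start of the episode below 0.012 m); the robot touches nothing.
It fails at once if the black wing is turned or pushed so that its end moves more than 12 mm (distance of black_wing_end from where it was at the start of the episode above 0.012 m).
It also fails if it takes over 38 s, if anything falls off the work surface, if the arm or the gripper's body presses on something with over 40 N, if the wrist force passes 120 N, or if a joint passes its speed limit or range.

## Working session

There is one attempt and no reset: what is moved stays moved. The work goes in short steps, Python scripts to look and compute and a tool call to move; the robot and the scene stay as the last step left them, time stands still between calls to the robot, and variables do not carry over. Pictures are saved under pics/ and viewed, at most 10 in all, crops included, and the job is handed in when it is done.

Besides the shell and the picture viewer there is one more tool, called after "Call:" in YAML: its name, and indented under it one key for each argument. step_arm: Moves the arm, as the interface text tells. Its arguments: {"type":"object","properties":{"plan":{"type":"array"},"newtons":{"type":"number"}},"required":["plan"]}

```bash
mkdir -p pics; python3 - <<'E'
from plant import r, eyes, workorder
import cv2
for n in("scene","top"):
    cv2.imwrite(f"pics/{n}0.png",eyes.capture(n)[:,:,::-1]); print(n,eyes.camera_model(n))
print(r.get_state())
E
```

```text
scene {'fov_y': 55.820074073249934, 'cx': 318.8950199705047, 'cy': 196.92735284205227, 'world_to_cam': array([[-7.76660016e-01,  6.29919686e-01, -6.39903705e-04,
         4.37166417e-01],
       [-3.70603759e-01, -4.56114317e-01,  8.09081321e-01,
         1.07782460e-01],
       [ 5.09364382e-01,  6.28618262e-01,  5.87696355e-01,
        -1.16631248e+00],
       [ 0.00000000e+00,  0.00000000e+00,  0.00000000e+00,
         1.00000000e+00]])}
top {'fov_y': 45.60983328899414, 'cx': 318.92498781180814, 'cy': 201.7509328857633, 'world_to_cam': array([[-0.00108315, -0.99964102, -0.02677039, -0.01389531],
       [ 0.99226769, -0.00439691,  0.12403832, -0.54264746],
       [-0.1241115 , -0.02642904,  0.99191625, -1.02199607],
       [ 0.        ,  0.        ,  0.        ,  1.        ]])}
{'time_s': 0.1, 'joints': array([ 9.16211847e+01,  2.05849261e+01,  6.38470758e-01, -1.82810125e-02,
       -7.01378692e+01, -1.65055764e+01]), 'qd': array([-0.03497993, -0.06782464,  0.02558532,  0.07082431, -0.04996796,
       -0.00288328]), 'joint_torque': array([-1.37276671e-03, -5.84160662e+01,  2.93748003e+01,  7.01555461e+00,
        1.01865854e-02, -4.28666544e-05]), 'tcp_pos': array([0.17331297, 0.65189619, 0.22573764]), 'eef_rot': array([ 1.79914267e+02, -7.48133012e-03, -1.48906098e+01]), 'contact_force': array([ 0.84312615,  0.29324032, -0.41668113]), 'moment': array([-0.02966202, -0.01839344,  0.00844426]), 'gripper_force': 0.0, 'gripper_width': 0.08727268481292419}
```

View pics/scene0.png

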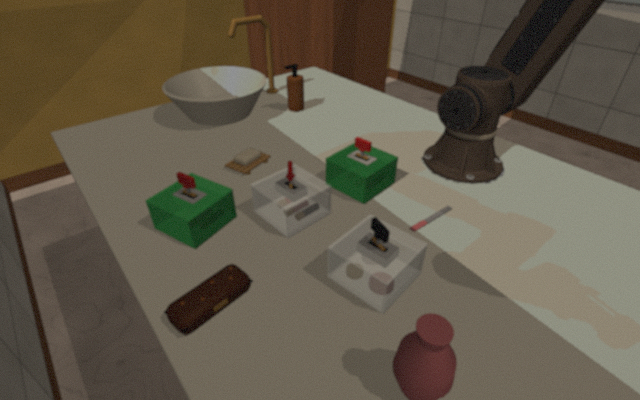

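View pics/top0.png

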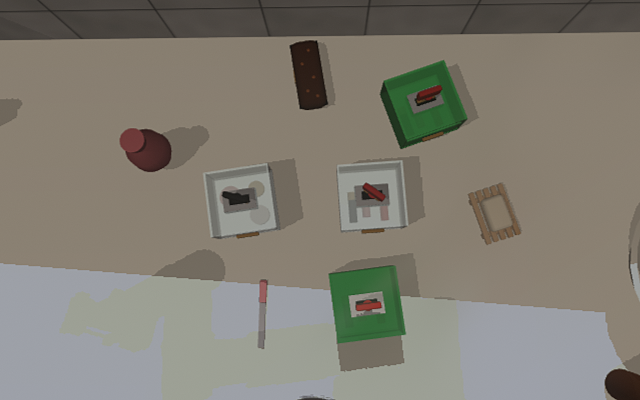

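The top view shows four candidates with a wing:
- (373,192): clear organiser, red wing. This fits the target.
- (236,197): clear organiser, black wing. Leave it.
- (430,92) and (369,306): green look-alikes. Leave both.

I'll measure the target and confirm it in an enlarged crop.

```bash
cat > h.py <<'E'
import numpy as np, cv2
from plant import r, eyes, workorder
def ray(n,u,v):
    m=eyes.camera_model(n); f=200/np.tan(np.radians(m["fov_y"]/2)); T=m["world_to_cam"]
    d=T[:3,:3].T@np.array([(u-m["cx"])/f,-(v-m["cy"])/f,-1]); return -T[:3,:3].T@T[:3,3], d
def plane(n,u,v,z):
    o,d=ray(n,u,v); return (o+d*(z-o[2])/d[2])
def tri(a,b):
    (o,d),(p,e)=ray("top",*a),ray("scene",*b)
    s=np.linalg.lstsq(np.c_[d,-e],p-o,rcond=None)[0]; x,y=o+d*s[0],p+e*s[1]
    return (x+y)/2,np.linalg.norm(x-y)
def red(img,roi):
    x0,y0,x1,y1=roi; h=cv2.cvtColor(img[y0:y1,x0:x1],cv2.COLOR_RGB2HSV)
    m=(((h[...,0]<8)|(h[...,0]>172))&(h[...,1]>140)&(h[...,2]>50)).astype(np.uint8)
    c=max(cv2.findContours(m,0,1)[0],key=cv2.contourArea); 
    p=cv2.boxPoints(cv2.minAreaRect(c))+[x0,y0]; return p,c.reshape(-1,2)+[x0,y0]
E
python3 - <<'E'
from h import *
t,s=cv2.imread("pics/top0.png")[:,:,::-1],cv2.imread("pics/scene0.png")[:,:,::-1]
pt,ct=red(t,(340,165,405,230)); ps,cs=red(s,(270,150,310,200))
print(pt.round(1),ps.round(1))
print("tri centre",tri(pt.mean(0),ps.mean(0)))
for z in(.125,.139): print(z,[plane("top",*p,z)[:2].round(4) for p in pt])
a=cv2.resize(t[150:245,325:420],(570,570),interpolation=cv2.INTER_CUBIC)
b=cv2.resize(s[150:240,245:335],(225,225),interpolation=cv2.INTER_CUBIC)
o=np.zeros((570,800,3),np.uint8);o[:,:570]=a;o[:225,575:]=b
cv2.imwrite("pics/crop0.png",o[:,:,::-1])
E
```

```text
[[362.5 186.7]
 [366.1 181.7]
 [385.4 195.6]
 [381.8 200.6]] [[286.7 179.8]
 [288.1 161.9]
 [294.  162.3]
 [292.6 180.3]]
tri centre (array([ 0.55022518, -0.12755491,  0.12314997]), np.float64(0.006052400731693188))
0.125 [array([ 0.5616, -0.1063]), array([ 0.5718, -0.1137]), array([ 0.543 , -0.1523]), array([ 0.5329, -0.1449])]
0.139 [array([ 0.5594, -0.1054]), array([ 0.5695, -0.1127]), array([ 0.5411, -0.1507]), array([ 0.5312, -0.1434])]
```

View pics/crop0.png

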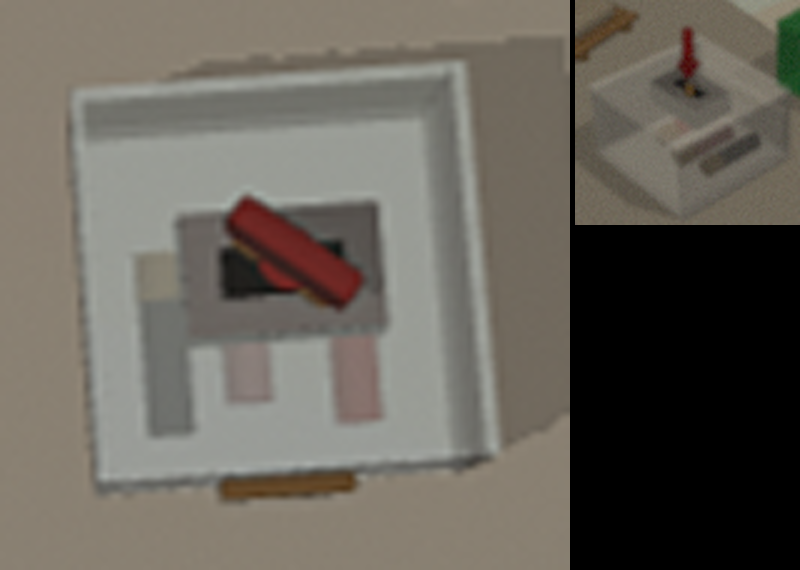

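The crop confirms the target: a clear organiser with a brass tray handle at crop (287,488). Its red wing is tilted about 35° clockwise of the horizontal in the picture, over the dark slot at crop (282,270). Next I'll work out the slot and wing directions in world axes.

```bash
python3 - <<'E'
from h import *
c=np.array([(177,215),(378,202),(387,325),(190,343)])/6+[324.6,149.6]
P=np.array([plane("top",*p,.085)[:2] for p in c]); print("plate",P.mean(0))
B=np.array([plane("top",*(np.array(p)/6+[324.6,149.6]),.085)[:2] for p in [(72,92),(465,62),(497,455),(97,490)]]); print("box",B.mean(0),np.linalg.norm(np.diff(B,axis=0),axis=1))
ang=lambda d:np.degrees(np.arctan2(d[1],d[0]))
print("slot yaw plate",ang(P[1]-P[0]+P[2]-P[3]),"box",ang(B[1]-B[0]+B[2]-B[3]))
w=np.array([plane("top",*p,.137)[:2] for p in [(362.5,186.7),(366.1,181.7),(385.4,195.6),(381.8,200.6)]])
print("wing yaw",ang(w[2]-w[1]),"centre",w.mean(0))
for p in [(288,170.5),(290.3,170.5)]: print(tri((373,192),p))
s=r.get_state();C=np.array([.550,-.126]);R=cv2.Rodrigues(np.zeros(3))[0]
from scipy.spatial.transform import Rotation as Ro
A=Ro.from_euler("xyz",s["eef_rot"],degrees=True).as_matrix()
for tgt in([.3,.45,.227],[.550,-.126,.227]): print(tgt,(A.T@(np.array(tgt)-s["tcp_pos"])/.25).round(3))
E
```

```text
plate [ 0.55049102 -0.12816714]
box [ 0.54979965 -0.12797111] [0.13941664 0.13956123 0.13957985]
slot yaw plate -85.77657757324585 box -85.54239680926958
wing yaw -126.6556106357988 centre [ 0.55057915 -0.12817851]
(array([ 0.55154366, -0.12812169,  0.12424247]), np.float64(0.0021739931266267767))
(array([ 0.54937798, -0.12634972,  0.12471174]), np.float64(0.0031893540405829217))
[0.3, 0.45, 0.227] [ 0.697  0.65  -0.004]
[0.55, -0.126, 0.227] [ 2.256e+00  2.620e+00 -1.000e-03]
```

Target centre is about (0.550, -0.128). Slot yaw is -85.6° and wing yaw is -126.6°, so it starts about 41° clockwise of the slot. Now I'll approach at height, turning the tool as it goes.

Call:
step_arm:
  plan:
    - [0.85,1.0,0,1,87]
    - [0.85,1.0,0,1,87]
    - [0.85,1.0,0,1,87]
    - [0.85,1.0,0,1,87]
    - [0.85,1.0,0,1,87]
    - [0.85,1.0,0,1,87]
    - [0.85,1.0,0,1,87]
    - [0.85,1.0,0,1,87]
    - [0.85,1.0,0,1,87]
    - [0.85,1.0,0,1,87]
    - [0.85,1.0,0,1,87]
  newtons: 40

```text
time_s: 1.02
tcp_pos: [0.3147, 0.3561, 0.2267]
eef_rot: [-180.0, 0.0, -74.8]
contact_force: [0.6, 0.8, -0.3]
gripper_width: 0.0871
gripper_force: 0.0
```

```bash
cat >> h.py <<'E'
from scipy.spatial.transform import Rotation as Ro
def go(tgt,yaw=None):
    s=r.get_state(); A=Ro.from_euler("xyz",s["eef_rot"],degrees=True).as_matrix()
    print("t",s["time_s"],"pos",s["tcp_pos"].round(4),"rot",s["eef_rot"].round(2),"j",s["joints"].round(1),"F",s["contact_force"].round(1),"M",s["moment"].round(2),"w",round(s["gripper_width"],4),s["gripper_force"])
    print("shift",(A.T@(np.array(tgt)-s["tcp_pos"])/.25).round(3), "turn",None if yaw is None else round(((s["eef_rot"][2]-yaw+180)%360-180)/60,3))
E
python3 -c "
from h import *
go([.550,-.128,.227],-126.6)"
```

```text
t 1.0167 pos [0.3147 0.3561 0.2267] rot [-1.7998e+02  3.0000e-02 -7.4820e+01] j [ 72.3   1.4 -23.6  -0.  -65.  -57.1] F [ 0.6  0.8 -0.3] M [ 0.16 -0.08  0.02] w 0.0871 0.0
shift [ 2.115e+00 -4.010e-01 -2.000e-03] turn 0.863
```

Call:
step_arm:
  plan:
    - [1.0,-0.19,0,0.86,87]
    - [1.0,-0.19,0,0.86,87]
    - [1.0,-0.19,0,0.86,87]
    - [1.0,-0.19,0,0.86,87]
    - [1.0,-0.19,0,0.86,87]
    - [1.0,-0.19,0,0.86,87]
    - [1.0,-0.19,0,0.86,87]
    - [1.0,-0.19,0,0.86,87]
    - [1.0,-0.19,0,0.86,87]

```text
time_s: 1.77
tcp_pos: [0.4261, 0.1272, 0.2262]
eef_rot: [180.0, -0.0, -126.5]
contact_force: [-0.6, -0.2, 0.2]
gripper_width: 0.0872
gripper_force: 0.0
```

```bash
python3 -c "
from h import *
go([.550,-.128,.227],-126.6)"
```

```text
t 1.7667 pos [0.4261 0.1272 0.2262] rot [ 1.7999e+02 -5.0000e-02 -1.2651e+02] j [ 42.2  -1.8 -26.8  -0.  -65.1 -78.7] F [-0.6 -0.2  0.2] M [ 0.18 -0.13 -0.  ] w 0.0872 0.0
shift [ 0.525 -1.006 -0.003] turn 0.002
```

Call:
step_arm:
  plan:
    - [0.525,-1.0,0,0,87]
    - [0.525,-1.0,0,0,87]
    - [0.525,-1.0,0,0,87]
    - [0.525,-1.0,0,0,87]
    - [0.525,-1.0,0,0,87]
    - [0.525,-1.0,0,0,87]
    - [0.525,-1.0,0,0,87]
    - [0.525,-1.0,0,0,87]
    - [0.525,-1.0,0,0,87]
    - [0.525,-1.0,0,0,87]

```text
time_s: 2.6
tcp_pos: [0.5487, -0.126, 0.2258]
eef_rot: [179.9, -0.0, -126.3]
contact_force: [-0.0, 0.3, -0.3]
gripper_width: 0.0871
gripper_force: 0.0
```

```bash
python3 -c "
from h import *
go([.550,-.128,.109],-126.6)
a=eyes.capture('scene'); b=eyes.capture('top')
cv2.imwrite('pics/c1.png',cv2.resize(np.hstack([a[60:260,190:390],b[100:300,270:470]]),(800,400),interpolation=cv2.INTER_CUBIC)[:,:,::-1])"
```

```text
t 2.6 pos [ 0.5487 -0.126   0.2258] rot [ 1.7993e+02 -4.0000e-02 -1.2634e+02] j [  7.   10.1 -13.7  -0.  -66.3 -43.3] F [-0.   0.3 -0.3] M [ 0.19 -0.12  0.02] w 0.0871 0.0
shift [ 0.003 -0.01   0.467] turn 0.004
```

View pics/c1.png

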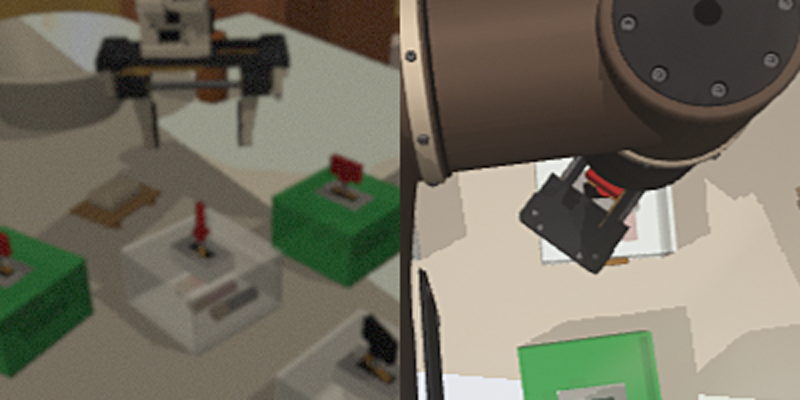

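The crop shows the open fingers straddling the red wing of the clear organiser: wing at (200,220) in the left half, fingers above it at (147,130) and (243,130). Next I'll descend and close.

Call:
step_arm:
  plan:
    - [0.003,-0.01,0.25,0.004,87]
    - [0.003,-0.01,0.467,0.004,87]
    - [0.003,-0.01,0.467,0.004,87]
    - [0.003,-0.01,0.467,0.004,87]
    - [0.003,-0.01,0.467,0.004,87]
    - [0.003,-0.01,0.467,0.004,40]
    - [0.003,-0.01,0.467,0.004,20]
    - [0.003,-0.01,0.467,0.004,20]
    - [0.003,-0.01,0.467,0.004,20]
    - [0.003,-0.01,0.467,0.004,20]
  newtons: 40

```text
time_s: 3.53
tcp_pos: [0.5507, -0.1291, 0.111]
eef_rot: [-179.9, 0.1, -126.7]
contact_force: [0.2, 0.1, -0.1]
gripper_width: 0.0592
gripper_force: 0.0
```

```bash
python3 -c "
from h import *
go([.550,-.128,.109],-126.6)"
```

```text
t 3.5333 pos [ 0.5507 -0.1291  0.111 ] rot [-1.7991e+02  8.0000e-02 -1.2672e+02] j [  6.6  16.2 -22.2   0.  -51.6 -43.4] F [ 0.2  0.1 -0.1] M [ 0.07 -0.08  0.09] w 0.0592 0.0
shift [-0.002  0.005  0.008] turn -0.002
```

Call:
step_arm:
  plan:
    - [0,0,0.005,0,0]
    - [0,0,0.005,0,0]
    - [0,0,0.005,0,0]
    - [0,0,0.005,0,0]
    - [0,0,0.005,0,0]
    - [0,0,0.005,0,0]
    - [0,0,0.005,0,0]
    - [0,0,0.005,0,0]
    - [0,0,0.005,0,0]
    - [0,0,0.005,0,0]
    - [0,0,0.005,0,0]
    - [0,0,0.005,0,0]
  newtons: 40

```text
time_s: 4.53
tcp_pos: [0.5502, -0.1292, 0.1086]
eef_rot: [-180.0, 0.0, -126.7]
contact_force: [1.1, -1.3, -2.5]
gripper_width: 0.0194
gripper_force: 40.0
```

```bash
python3 -c "
from h import *
go([.550,-.128,.109],-85.6)"
```

```text
t 4.5333 pos [ 0.5502 -0.1292  0.1086] rot [-179.99    0.   -126.73] j [  6.6  16.4 -22.3   0.  -51.4 -43.4] F [ 1.1 -1.3 -2.5] M [-0.44 -0.51  0.04] w 0.0194 39.999611377716064
shift [-0.003  0.003 -0.002] turn -0.685
```

The jaw stopped at 19 mm, not 12, so the tips probably caught the round hub under the wing. I'll open a little, rise 8 mm and grip again.

Call:
step_arm:
  plan:
    - [0,0,0,0,32]
    - [0,0,0,0,32]
    - [0,0,0,0,32]
    - [0,0,-0.032,0,32]
    - [0,0,-0.032,0,32]
    - [0,0,-0.032,0,32]
    - [0,0,-0.032,0,0]
    - [0,0,-0.032,0,0]
    - [0,0,-0.032,0,0]
    - [0,0,-0.032,0,0]
    - [0,0,-0.032,0,0]
    - [0,0,-0.032,0,0]
  newtons: 40

```text
time_s: 5.53
tcp_pos: [0.5501, -0.1292, 0.1165]
eef_rot: [-180.0, -0.0, -126.7]
contact_force: [0.9, -1.2, -0.1]
gripper_width: 0.012
gripper_force: 40.0
```

```bash
python3 -c "
from h import *
go([.550,-.128,.109],-85.6)
a=eyes.capture('scene')
cv2.imwrite('pics/c2.png',cv2.resize(a[120:240,230:350],(600,600),interpolation=cv2.INTER_CUBIC)[:,:,::-1])"
```

```text
t 5.5333 pos [ 0.5501 -0.1292  0.1165] rot [-1.8000e+02 -1.0000e-02 -1.2673e+02] j [  6.6  15.9 -21.8   0.  -52.4 -43.4] F [ 0.9 -1.2 -0.1] M [-0.31 -0.32  0.05] w 0.012 39.97561275959015
shift [-0.004  0.003  0.03 ] turn -0.685
```

View pics/c2.png

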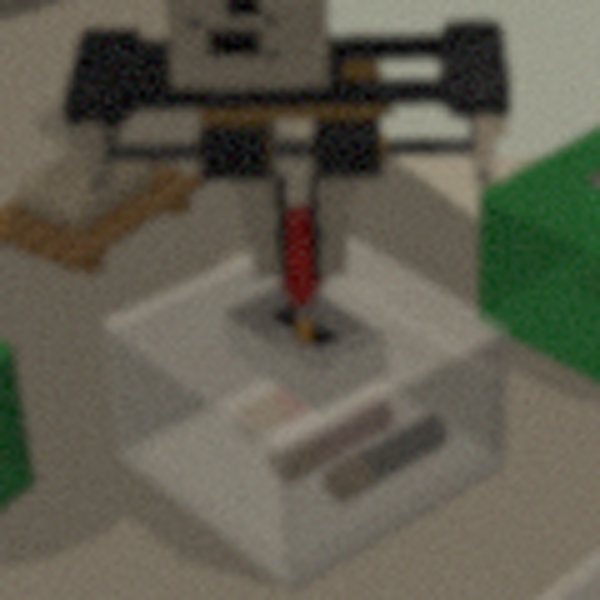

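The jaw now reads 12.0 mm, and the crop shows the red wing at (298,255) held between the fingers. Turning it 41° counter-clockwise to line up with the slot.

Call:
step_arm:
  plan:
    - [0,0,0,-0.1,0]
    - [0,0,0,-0.2,0]
    - [0,0,0,-0.3,0]
    - [0,0,0,-0.4,0]
    - [0,0,0,-0.5,0]
    - [0,0,0,-0.6,0]
    - [0,0,0,-0.685,0]
    - [0,0,0,-0.685,0]
    - [0,0,0,-0.685,0]
    - [0,0,0,-0.685,0]

```text
time_s: 6.42
tcp_pos: [0.5508, -0.1294, 0.1165]
eef_rot: [-179.9, -0.0, -85.8]
contact_force: [4.0, -4.2, -4.5]
gripper_width: 0.0115
gripper_force: 40.0
```

```bash
python3 -c "
from h import *
go([.550,-.128,.109],-85.6)
a=eyes.capture('scene')
cv2.imwrite('pics/c3.png',cv2.resize(a[120:240,230:350],(600,600),interpolation=cv2.INTER_CUBIC)[:,:,::-1])"
```

```text
t 6.4167 pos [ 0.5508 -0.1294  0.1165] rot [-1.7994e+02 -3.0000e-02 -8.5830e+01] j [  6.6  15.9 -21.7   0.  -52.3  -2.5] F [ 4.  -4.2 -4.5] M [-1.41 -1.62 -0.02] w 0.0115 39.971158504486084
shift [-0.006  0.003  0.03 ] turn -0.004
```

View pics/c3.png

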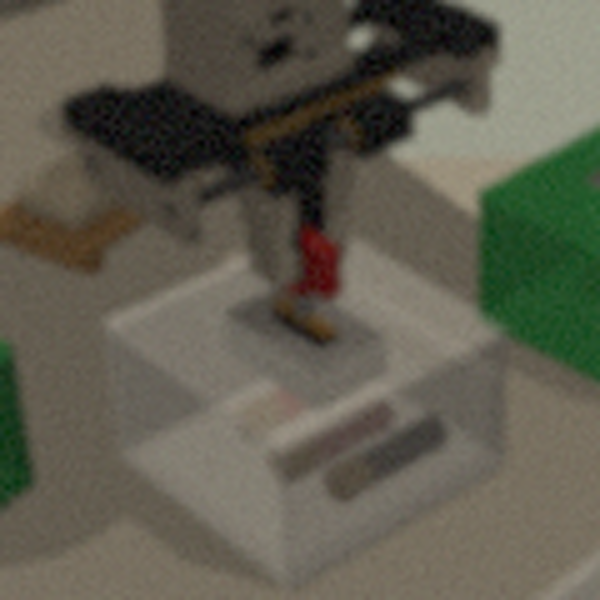

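The wing and brass key now lie along the slot: key at (305,322), over the plate. Pushing straight down 14 mm.

Call:
step_arm:
  plan:
    - [0,0,0.008,0,0]
    - [0,0,0.016,0,0]
    - [0,0,0.024,0,0]
    - [0,0,0.032,0,0]
    - [0,0,0.04,0,0]
    - [0,0,0.048,0,0]
    - [0,0,0.054,0,0]
    - [0,0,0.054,0,0]
    - [0,0,0.054,0,0]

```text
time_s: 7.22
tcp_pos: [0.5509, -0.1293, 0.1035]
eef_rot: [-179.9, -0.0, -85.6]
contact_force: [3.2, -4.3, 4.5]
gripper_width: 0.0119
gripper_force: 40.0
```

```bash
python3 -c "
from h import *
go([.550,-.128,.109],-85.6)"
```

```text
t 7.2167 pos [ 0.5509 -0.1293  0.1035] rot [-1.7992e+02 -3.0000e-02 -8.5640e+01] j [  6.6  16.7 -22.6   0.  -50.6  -2.3] F [ 3.2 -4.3  4.5] M [-1.58 -1.2  -0.06] w 0.0119 39.98185157775879
shift [-0.006  0.003 -0.022] turn -0.001
```

It went down 13 mm with only the spring's force on the tool, so the key is through the slot. Now the clockwise turn.

Call:
step_arm:
  plan:
    - [0,0,0,0.1,0]
    - [0,0,0,0.2,0]
    - [0,0,0,0.3,0]
    - [0,0,0,0.4,0]
    - [0,0,0,0.5,0]
    - [0,0,0,0.6,0]
    - [0,0,0,0.7,0]
    - [0,0,0,0.75,0]
    - [0,0,0,0.75,0]
    - [0,0,0,0.75,0]

```text
time_s: 8.05
tcp_pos: [0.5501, -0.1291, 0.1032]
eef_rot: [-180.0, 0.0, -130.5]
contact_force: [0.8, -2.1, 4.9]
gripper_width: 0.0119
gripper_force: 40.0
```

Call:
step_arm:
  plan:
    - [0,0,0,0.1,0]
    - [0,0,0,0.2,0]
    - [0,0,0,0.3,0]
    - [0,0,0,0.4,0]
    - [0,0,0,0.5,0]
    - [0,0,0,0.6,0]
    - [0,0,0,0.7,0]
    - [0,0,0,0.73,0]
    - [0,0,0,0.73,0]
    - [0,0,0,0.73,0]

```text
time_s: 8.88
tcp_pos: [0.5497, -0.1285, 0.1029]
eef_rot: [179.9, -0.0, -174.3]
contact_force: [-0.7, 3.1, 4.8]
gripper_width: 0.0118
gripper_force: 40.0
```

```bash
python3 -c "
from h import *
go([.550,-.128,.109],-175.6)
a=eyes.capture('scene')
cv2.imwrite('pics/c4.png',cv2.resize(a[120:240,230:350],(600,600),interpolation=cv2.INTER_CUBIC)[:,:,::-1])"
```

```text
t 8.8833 pos [ 0.5497 -0.1285  0.1029] rot [ 1.7995e+02 -4.0000e-02 -1.7427e+02] j [  6.7  16.7 -22.6  -0.1 -50.7 -90.9] F [-0.7  3.1  4.8] M [ 1.38  0.16 -0.01] w 0.0118 39.98246133327484
shift [-0.001  0.002 -0.025] turn 0.022
```

View pics/c4.png

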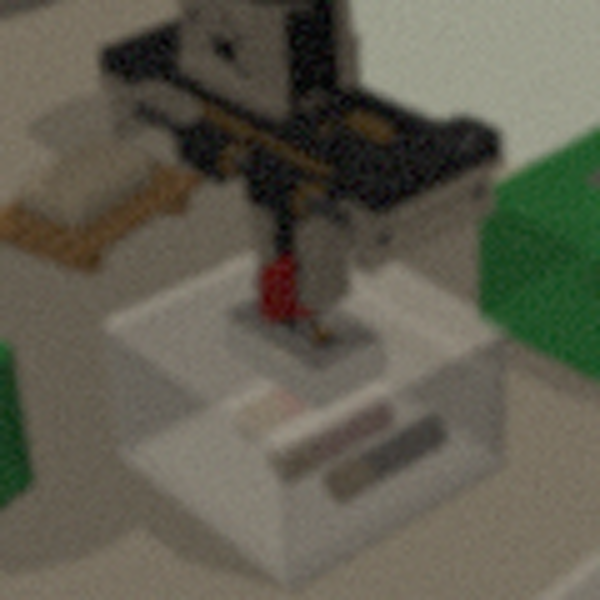

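The wing at (280,290) is now crosswise to the slot and down, turned about 88° clockwise. Releasing and rising.

Call:
step_arm:
  plan:
    - [0,0,0,0,40]
    - [0,0,0,0,40]
    - [0,0,0,0,40]
    - [0,0,0,0,40]
    - [0,0,0,0,40]
    - [0,0,0,0,40]
    - [0,0,-0.1,0,40]
    - [0,0,-0.2,0,40]
    - [0,0,-0.5,0,40]
    - [0,0,-0.5,0,40]
    - [0,0,-0.5,0,40]
    - [0,0,-0.5,0,40]

```text
time_s: 9.93
tcp_pos: [0.5512, -0.129, 0.2304]
eef_rot: [180.0, 0.3, -174.4]
contact_force: [-1.0, 0.2, -0.3]
gripper_width: 0.0397
gripper_force: 0.0
```

```bash
python3 -c "
from h import *
go([.550,-.128,.109],-175.6)
a=eyes.capture('scene')
cv2.imwrite('pics/c5.png',cv2.resize(a[120:300,230:440],(700,600),interpolation=cv2.INTER_CUBIC)[:,:,::-1])"
```

```text
t 9.9333 pos [ 0.5512 -0.129   0.2304] rot [ 180.      0.26 -174.42] j [  6.6  10.  -13.2   0.  -66.5 -91.1] F [-1.   0.2 -0.3] M [ 0.1  -0.11 -0.01] w 0.0397 0.0
shift [0.007 0.004 0.485] turn 0.02
```

View pics/c5.png

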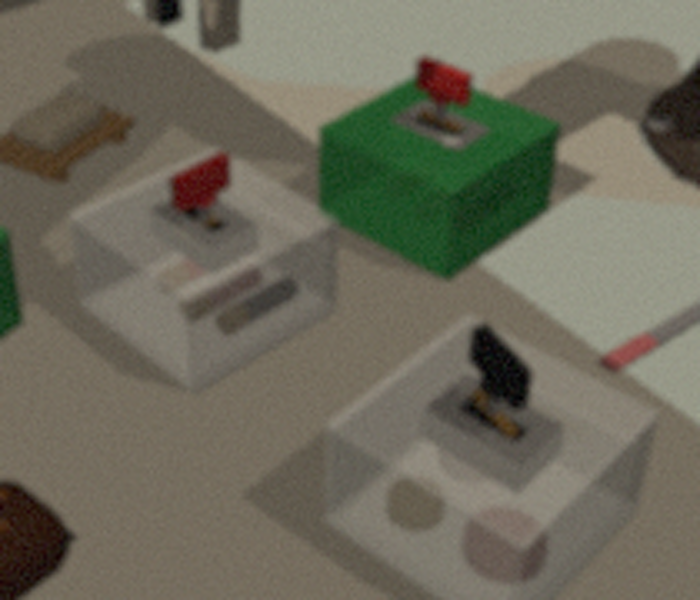

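The red wing at (201,182) is still crosswise to the slot. Its centre sits about 4 px lower in the scene image than at the start, about 10 mm down. The black wing at (500,365) looks undisturbed, and the gripper is clear. Handing in.

```bash
python3 -c "
from h import *
print(workorder.close_job())"
```

```text
the job is handed in; nothing more can be done
None
```

I locked the red-wing organiser and handed the job in at about 10 s: the wing went down 13 mm, turned about 88° clockwise, and was still down and crosswise to the slot after release. The black wing was not touched; the hand-in gave no verdict.

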